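# Shut the wax chest

### The job

Shut the small wooden wax chest with the fingertips: push both open drawers gently until they are fully home, and only then push the raised lid down until it lies fully shut, because its front lip comes down over the drawer fronts. Do not slam anything or touch the wax pieces lying in the chest, and leave the things around the chest as they stand. Nothing needs to be gripped or lifted.

Things in the scene. Friction and masses are not known exactly. Their poses are not given: they have to be found in the camera images.
- chest: Low plain wooden chest fixed to the bench, 130 mm deep (x), 226 mm wide (y), 60 mm high without its lid. Origin: centre of its underside, on the bench. Its +x points from the front (drawers, 65 mm before the origin) to the back (lid hinge), +y to its left drawer, +z up. Above the drawers is a shallow open compartment with a wax carving. The chest stands turned by up to 15 degrees.
- drawer_left (a joint): Opening of the drawer on the +y side, in m: 0 = fully home (its front flush with the chest's front), grows as it comes out along the chest's -x, starts 0.05 to 0.09. It slides stiffly (about 1.2 N) and stays where it is left. Drawer: 100 mm wide, front 30 mm high (5 to 35 mm above the bench), open on top, with side walls up to 28 mm above the bench; a wax ring 8 mm high lies in it.
- drawer_right (a joint): The same for the drawer on the -y side.
- drawer_left_pull (a point): Middle of the front face of the left drawer's steel pull, a bar 44 mm wide and 10 mm high that stands 12 mm proud of the drawer front; 16 mm above the bench. Axes as the chest's; moves with the drawer.
- drawer_right_pull (a point): The same for the right drawer.
- lid (a joint): Angle of the lid in rad: 0 = shut (lying level on the chest), 1.57 = upright; starts 1.0 to 1.4. The hinge is stiff (about 0.22 N m, 2 to 4 N at the front edge): the lid stays where it is left and must be pushed all the way down.
- lid_hinge (a point): Middle of the lid's hinge line, which runs along the chest's y at the top of its back wall (65 mm behind the origin, 60 mm above the bench). Axes as the chest's.
- lid_edge (a point): Middle of the lid's free front edge, on its outer (upper) face, 139 mm from the hinge line. The lid is a board 230 mm wide and 7 mm thick whose inner face lies on the hinge line; along the free edge a lip hangs 24 mm down from its inner face. Axes: x from the free edge towards the hinge, z out of the outer face.
- ring_left: Wax ring, 24x28x8 mm, lying loose in the left drawer; origin at its underside. Not to be touched.
- ring_right: Wax ring of the same size, lying loose in the right drawer. Not to be touched.
- rose: Round flat wax carving, 53 mm across, 12 mm high, lying loose in the compartment under the lid, its top below the rim. Not to be touched.
- amber_jar: Bystander: small screw-lid jar, 43 mm across, 55 mm high, beside the chest on its -y side; origin at its underside.
- wax_block: Bystander: block of wax, 42x55x24 mm, before the chest on its -y side; origin at its underside.
- beaker: Bystander: milky plastic beaker, 61 mm across, 88 mm high, behind the chest on its +y side; origin at its underside.
- lamp: Bystander: spirit lamp, 66 mm across, 69 mm high, behind the chest; origin at its underside.
- tape: Bystander: roll of tape, 73 mm across, 18 mm high, lying behind the chest on its -y side; origin at its underside.

How it is judged:
On the way, in this order (a step that is already met when the one before it is completed fails the run):
1. both drawers are pushed fully home, with the lid still up (value of joint each of drawer_left, drawer_right below 0.004 m and value of joint lid above 0.8 rad), for 0.2 s.
2. the lid is pushed fully shut (value of joint lid below 0.04 rad), for 0.2 s.
At the end, for the whole second after the job is handed in: Both drawers are within 4 mm of fully home, the lid within 0.04 rad of shut, and the three wax pieces lie inside the chest (value of joint each of drawer_left, drawer_right below 0.004 m and value of joint lid below 0.04 rad and x of each of ring_left, ring_right in the frame of chest above -0.06 m and horizontal distance between each of ring_left, ring_right, rose and chest below 0.12 m); the robot touches nothing.
It fails at once if the lid comes down (below 0.5 rad) while a drawer is still out by more than 4 mm (value of joint lid below 0.5 rad and value of joint any of drawer_left, drawer_right above 0.004 m).
It fails at once if a drawer is slammed (faster than 0.4 m/s) (velocity of joint any of drawer_left, drawer_right below -0.4 m/s).
It fails at once if the lid is slammed (faster than 3 rad/s) (velocity of joint lid below -3 rad/s).
It fails at once if a wax piece is touched by the robot or lifted (contact force between any of ring_left, ring_right, rose and the arm above 0.3 N or contact force between any of ring_left, ring_right, rose and the fingers above 0.3 N or height (world z) of any of ring_left, ring_right above 0.035 m or height (world z) of rose above 0.065 m).
It fails at once if a bystander is moved by more than 20 mm (distance of any of amber_jar, wax_block, beaker, lamp, tape from where it was at the start of the episode above 0.02 m).
It also fails if it takes over 64 s, if anything falls off the work surface, if the arm or the gripper's body presses on something with over 40 N, if the wrist force passes 120 N, or if a joint passes its speed limit or range.

### The arm

A 6-joint arm with a two-finger parallel gripper is mounted at the origin on a cart in front of the work surface, level with it; the furniture and walls round the work are solid. World frame = base frame: x ahead of the robot, y to its left, z up, the work surface at z = 0. Lengths are in m, angles in rad, forces in N, time in s.
With the tool pointing down it reaches from about 0.35 to 0.875 m from the base axis. Payload 4.2 kg.
Tool frame: the origin (TCP) lies midway between the tips of the shut fingers; the grasp point (between the pads) lies 19 mm behind it; z points along the fingers, y is the direction in which the jaws open and shut (so a half turn about z gives the same grasp; the last joint's range is limited). The gripper opens to 85 mm and grips with 20 to 120 N. Pads are 22 mm wide; open, the fingers measure 114 mm over their backs; the gripper's body (76 mm by 85 mm) begins 54 mm behind the grasp point. The pads swing forward as they close: fully open they stand 13 mm farther back than shut.
Start: joints at [1.388, 0.385, 0.008, 0, -1.194, -0.259], TCP at [0.267, 0.565, 0.231] pointing down, gripper open.
Joint ranges: [-3.14, 3.14], [-1.21, 2.06], [-1.07, 1.41], [-3.16, 2.05], [-2.99, -0.16], [-3.1, 3.1]. Speed limits (rad/s): [2.79, 2.79, 3.14, 3.14, 3.14, 3.14].

### API

Orientations are given as a unit quaternion [w, x, y, z].
In Python, from workcell import telemetry, imaging, robot gives the robot as it stands. The module is installed in compiled form; this text tells all that it offers.
- The arm moves only by the tool jog_arm, never from a script. Its argument "rows" is one flat list of numbers, 7 for each row, row after row: the turn, a rotation vector about the tool's x, y, z in degrees, then the shift along the tool's x, y, z in cm, then the gripper command: -1 is shut, 1 is fully open, values between are in proportion. A call has 1 to 10 rows; each row shifts and turns the commanded pose from where the row before left it, along the tool's axes as they then stand; what a row does not reach is not made up. A row lasts 1/8 s, in which the tool goes at most 62.5 mm and 10.7 degrees, less where a joint would pass 70% of its speed; a pose out of reach is approached as far as the arm can. A call is refused whole if a number of a shift passes 6.25 or a number of a turn 10.7, either way. A call with a gripper value outside its range is refused whole. The fingers move at their own pace and stop on an object; "newtons" is the grip in N (left out, the last holds). Time passes only in rows, so rows that do not move let the fingers close. It gives the time, the measured TCP pose, the force and the opening at its end, in the units of the state.
- telemetry.get_obs(): the state, without advancing time (a new reading comes with each control period).
- imaging.read_camera(name): name is "side" or "top" or "wrist"; returns a dict with "image" (384x512x3 uint8, blue, green, red), "depth" (384x512 float32, m along the optical axis (not along the pixel's ray), 0 where there is no reading), "vfov" (degrees; the focal length in pixels is half the picture's height over the tangent of half this angle, whatever the lens; pixels are square), "cx", "cy" (the principal point, pixels), "k1" (the pictures are not rectified: a ray, as slopes to the right and down, at radius r is drawn at 1 + k1 r^2 times it, then the intrinsics apply), "world_to_cam" (4x4, takes a point from world to camera coordinates). Camera axes: x right, y up, looking along -z (the intrinsics and any distortion apply to the point x, -y, -z); pixel columns grow to the right and rows downward; lengths in m; the calibration is good to about 2 mm. A picture is of the moment at which its call begins.
- robot.finish_job(): hands the job in, once; it reports no verdict.
The state is a dict: "t": time; "q": joint angles; "dq": joint speeds; "tau": joint torques, N m; "tcp_pos": TCP position; "ee_rot": TCP orientation; "wrist_force": force on the tool from outside, world axes, zero at the start; "torque": the same for the moment, N m; "finger_gap": finger opening in m.
Only numpy, scipy, OpenCV 4.12 (cv2) and the standard library are available. Lean on these libraries where they do the work, as an engineer would, in place of code of your own. Each camera call takes 0.05 s, during which the arm holds its last target. There are 200 camera calls.

## Working session

There is one attempt and no reset: what is moved stays moved. The work goes in short steps, Python scripts to look and compute and a tool call to move; the robot and the scene stay as the last step left them, time stands still between calls to the robot, and variables do not carry over. Pictures are saved under pics/ and viewed, about 8 in all and at most 12, crops included, and the job is handed in when it is done.

Besides the shell and the picture viewer there is one more tool, called in YAML: its name, and indented under it one key for each argument. jog_arm: Moves the arm, as the interface text tells. Its arguments: {"type":"object","properties":{"rows":{"type":"array","items":{"type":"number"}},"newtons":{"type":"number"}},"required":["rows"]}

```bash
mkdir -p pics; cat > h.py <<'E'
import numpy as np,cv2
from workcell import telemetry, imaging, robot
def cam(n):
    c=imaging.read_camera(n);h,w=c['depth'].shape
    f=h/2/np.tan(np.radians(c['vfov'])/2)
    K=np.array([[f,0,c['cx']],[0,f,c['cy']],[0,0,1]]);D=np.array([c['k1'],0,0,0,0.])
    u,v=np.meshgrid(np.arange(w),np.arange(h))
    p=cv2.undistortPoints(np.stack([u,v],-1).reshape(-1,1,2).astype(float),K,D).reshape(h,w,2)
    d=c['depth'];P=np.stack([p[...,0]*d,-p[...,1]*d,-d,np.ones_like(d)],-1)
    W=(P@np.linalg.inv(c['world_to_cam']).T)[...,:3];W[d==0]=np.nan
    return c['image'],W,c
E
python3 - <<'E'
from h import *
o=telemetry.get_obs();print({k:np.round(v,3) for k,v in o.items()})
for n in('top','side'):
    im,W,c=cam(n);cv2.imwrite(f'pics/{n}0.png',im);np.save(n,W)
    print(n,c['world_to_cam'].round(3).tolist())
a=[cv2.imread(f'pics/{n}0.png') for n in('top','side')]
E
```

```text
{'t': np.float64(0.0), 'q': array([ 1.388,  0.386,  0.007, -0.   , -1.194, -0.259]), 'dq': array([ 0.001, -0.002,  0.   ,  0.   ,  0.   , -0.001]), 'tau': array([ 1.0000e-03, -3.9229e+01,  1.8839e+01,  4.1860e+00, -5.0000e-03,
        0.0000e+00]), 'tcp_pos': array([0.267, 0.564, 0.23 ]), 'ee_rot': array([ 0.001,  0.976, -0.219, -0.   ]), 'wrist_force': array([0.793, 0.781, 0.183]), 'torque': array([ 0.035, -0.008,  0.028]), 'finger_gap': np.float64(0.086)}
top [[-0.008, -1.0, -0.014, 0.076], [0.994, -0.009, 0.107, -0.613], [-0.107, -0.013, 0.994, -0.938], [0.0, 0.0, 0.0, 1.0]]
side [[-0.93, -0.367, 0.005, 0.584], [0.293, -0.735, 0.611, -0.21], [-0.221, 0.57, 0.792, -0.945], [0.0, 0.0, 0.0, 1.0]]
```

View pics/top0.png

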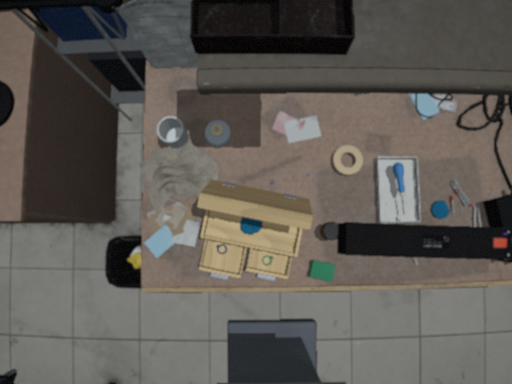

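View pics/side0.png

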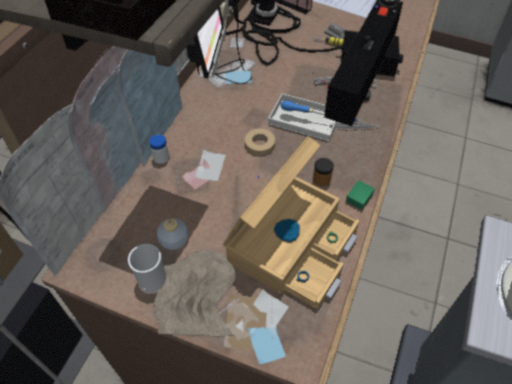

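```bash
python3 - <<'E'
from h import *
W=np.load('top.npy');im=cv2.imread('pics/top0.png')
for n,(u,v) in dict(table=(300,170),lidtopL=(200,204),bystjar=(329,231),wax=(322,270),pullL=(219,276),pullR=(267,275),cart=(270,350),ringL=(222,249),ringR=(267,260),rose=(251,226),edge=(300,286),lamp=(217,132),beak=(171,130),tape=(348,160),desk=(80,180)).items():
    print(n,np.round(np.nanmedian(W[v-1:v+2,u-1:u+2].reshape(-1,3),0),3))
x0,y0,x1,y1=180,170,350,300
c=cv2.resize(im[y0:y1,x0:x1],None,fx=4.6,fy=4.6,interpolation=cv2.INTER_CUBIC);cv2.imwrite('pics/topc.png',c)
im=cv2.imread('pics/side0.png');cv2.imwrite('pics/sidec.png',cv2.resize(im[130:310,220:390],None,fx=3.3,fy=3.3,interpolation=cv2.INTER_CUBIC))
E
```

```text
table [ 0.67  -0.052  0.   ]
lidtopL [0.574 0.169 0.185]
bystjar [ 0.519 -0.11   0.054]
wax [ 0.428 -0.097  0.024]
pullL [0.416 0.146 0.021]
pullR [0.418 0.033 0.024]
cart [ 0.109  0.013 -0.462]
ringL [0.479 0.14  0.008]
ringR [0.452 0.032 0.008]
rose [0.533 0.07  0.05 ]
edge [ 0.388 -0.047 -0.   ]
lamp [0.755 0.148 0.053]
beak [0.775 0.269 0.003]
tape [ 0.694 -0.172 -0.001]
desk [ 0.705  0.671 -0.383]
```

View pics/topc.png

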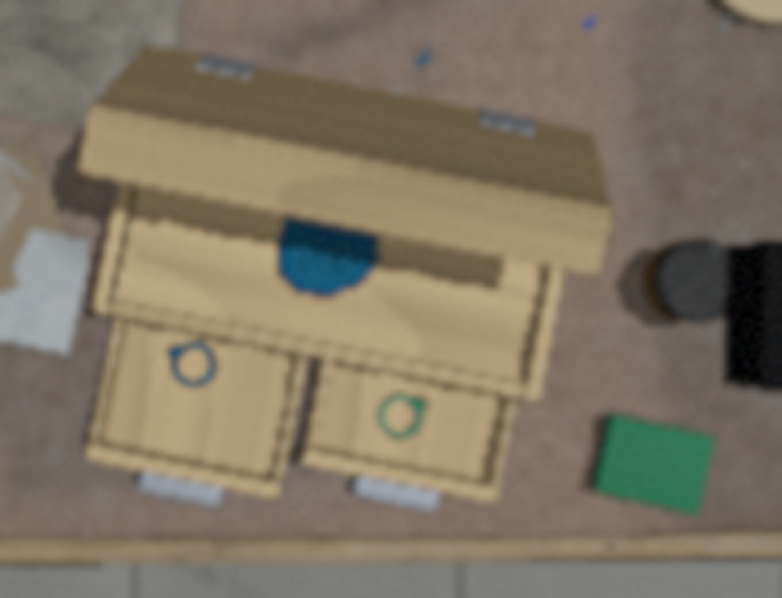

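View pics/sidec.png

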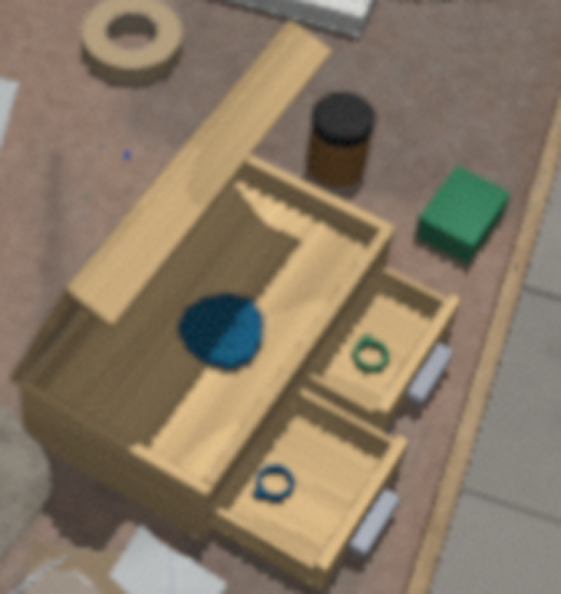

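```bash
python3 - <<'E'
from h import *
W=np.load('top.npy')
S=np.load('side.npy')
A=np.concatenate([W[205:262,195:310].reshape(-1,3),S[130:310,215:370].reshape(-1,3)])
for nm,X in(('top',W[170:290,185:315]),('side',S[130:310,220:375])):
    X=X.reshape(-1,3);X=X[~np.isnan(X).any(1)]
    r=X[(abs(X[:,2]-.06)<.003)&(X[:,0]<.7)&(X[:,0]>.4)]
    rect=cv2.minAreaRect(r[:,:2].astype(np.float32));print(nm,len(r),rect);print(cv2.boxPoints(rect).round(3).tolist())
    d=X[(abs(X[:,2]-.0335)<.003)&(X[:,0]<.5)]
    # front line
    for lo,hi in((.085,.2),(-.03,.085)):
        e=d[(d[:,1]>lo)&(d[:,1]<hi)]
        rr=cv2.minAreaRect(e[:,:2].astype(np.float32));print(cv2.boxPoints(rr).round(3).tolist())
    hi=X[X[:,2]>.1];print('lid max z',np.percentile(hi[:,2],[50,98,100]))
    t=hi[hi[:,2]>np.percentile(hi[:,2],97)];print(t.mean(0))
    L=hi-hi.mean(0);u,s,v=np.linalg.svd(L,full_matrices=False);print(s,v.round(3).tolist())
E
```

```text
top 445 ((0.5520866513252258, 0.062175214290618896), (0.22629404067993164, 0.1373993158340454), 78.12625122070312)
[[0.4620000123977661, -0.03400000184774399], [0.5960000157356262, -0.06300000101327896], [0.6430000066757202, 0.1589999943971634], [0.5080000162124634, 0.18700000643730164]]
[[0.4090000092983246, 0.09799999743700027], [0.45500001311302185, 0.0860000029206276], [0.47999998927116394, 0.18299999833106995], [0.4339999854564667, 0.19499999284744263]]
[[0.4090000092983246, -0.014999999664723873], [0.49000000953674316, -0.02800000086426735], [0.5070000290870667, 0.07800000160932541], [0.42500001192092896, 0.09099999815225601]]
lid max z [0.18539503 0.19371016 0.19621439]
[0.57077397 0.05818733 0.19407082]
[3.62485991 1.67162646 0.43982843] [[-0.205, -0.979, 0.0], [-0.512, 0.107, 0.852], [0.834, -0.175, 0.523]]
side 791 ((0.5396327972412109, 0.024193719029426575), (0.3059121370315552, 0.12831255793571472), 77.63671112060547)
[[0.4440000057220459, -0.11100000143051147], [0.5699999928474426, -0.13899999856948853], [0.6349999904632568, 0.1599999964237213], [0.5099999904632568, 0.18700000643730164]]
[[0.4129999876022339, 0.09300000220537186], [0.48899999260902405, 0.07800000160932541], [0.5080000162124634, 0.18000000715255737], [0.43299999833106995, 0.19499999284744263]]
[[0.4099999964237213, -0.023000000044703484], [0.49300000071525574, -0.028999999165534973], [0.5009999871253967, 0.0820000022649765], [0.4180000126361847, 0.08799999952316284]]
lid max z [0.18729746 0.19340798 0.19505766]
[0.56947287 0.05265344 0.19369617]
[3.046111   0.59066549 0.37622726] [[0.23, 0.972, -0.054], [0.553, -0.176, -0.815], [-0.801, 0.158, -0.577]]
```

The top crop shows the raised lid, the left drawer further out than the right, and both pulls at full-image pixels about (219,276) and (267,275). The chest yaw is about -11.8°, with its origin near (0.549, 0.063). The drawers are open about 75 and 56 mm and the lid stands at about 1.2 rad. I'll push both pulls with the jaws open, one finger on each.

jog_arm:
  rows: [0,0,-6.75,0,0,0,1,0,0,-6.75,0,0,0,1,0,0,0,2.3,5.4,0,1,0,0,0,2.3,5.4,0,1,0,0,0,2.3,5.4,0,1,0,0,0,2.3,5.4,0,1,0,0,0,2.3,5.4,0,1,0,0,0,2.3,5.4,0,1,0,0,0,2.3,5.4,0,1,0,0,0,2.3,5.4,0,1]

```text
t: 1.35
tcp_pos: [0.3586, 0.1026, 0.2314]
ee_rot: [-0.0, 0.995, -0.102, 0.0]
wrist_force: [1.7, -0.2, 0.8]
finger_gap: 0.0851
```

jog_arm:
  rows: [0,0,0,0,0,0,1,0,0,0,0,0,0,1]

```text
t: 1.6
tcp_pos: [0.3589, 0.1044, 0.2313]
ee_rot: [-0.0, 0.995, -0.103, 0.0]
wrist_force: [-0.1, 0.0, 0.5]
finger_gap: 0.0854
```

```bash
cat >> h.py <<'E'
from scipy.spatial.transform import Rotation as Ro
O=np.array([.5486,.063,0]);X=np.array([.979,-.204,0]);Y=np.array([.204,.979,0])
def st():
    o=telemetry.get_obs();p=o['tcp_pos']-O
    R=Ro.from_quat(np.roll(o['ee_rot'],-1)).as_matrix()
    print('t',round(float(o['t']),2),'chest xyz',np.round([p@X,p@Y,p[2]],4),'F(chest)',np.round([o['wrist_force']@X,o['wrist_force']@Y,o['wrist_force'][2]],2),'toolx.chestY',round(float(R[:,0]@Y),4),'toolz',R[:,2].round(3),'gap',o['finger_gap'])
E
python3 - <<'E'
from h import *
st();im,W,c=cam('wrist');cv2.imwrite('pics/w1.png',im)
E
```

```text
t 1.6 chest xyz [-0.1942  0.0018  0.2313] F(chest) [-0.06  0.01  0.51] toolx.chestY -0.0017 toolz [ 0.  0. -1.] gap 0.08539768772515294
```

View pics/w1.png

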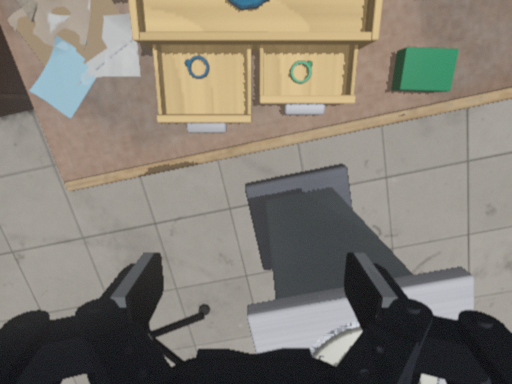

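The drawer edges run level in the wrist image, so the tool yaw matches the chest. The left pull is at about (206,128) and the right at (304,109). I'll descend, then push.

jog_arm:
  rows: [0,0,0,0,0.2,4.7,1,0,0,0,0,0,4.7,1,0,0,0,0,0,4.7,1,0,0,0,0,0,4.7,1,0,0,0,0,0,4.7,1,0,0,0,0,0,0,1,0,0,0,0,0,0,1]

```text
t: 2.52
tcp_pos: [0.3592, 0.1039, -0.0027]
ee_rot: [-0.001, 0.995, -0.102, 0.001]
wrist_force: [-0.8, -0.9, -0.2]
finger_gap: 0.0854
```

jog_arm:
  rows: [0,0,0,1,0,0,1,0,0,0,1,0,0,1,0,0,0,1,0,0,1,0,0,0,0.8,0,0,1,0,0,0,0.8,0,0,1,0,0,0,0.8,0,0,1,0,0,0,0.8,0,0,1]

```text
t: 3.4
tcp_pos: [0.4191, 0.0894, -0.0038]
ee_rot: [0.0, 0.995, -0.103, -0.001]
wrist_force: [-3.7, 0.7, 1.6]
finger_gap: 0.0855
```

```bash
python3 - <<'E'
from h import *
st();im,W,c=cam('wrist');cv2.imwrite('pics/w2.png',im)
E
```

```text
t 3.4 chest xyz [-0.1322 -0.0005 -0.0038] F(chest) [-3.76 -0.07  1.61] toolx.chestY -0.0011 toolz [-0.001 -0.001 -1.   ] gap 0.08546073293901356
```

View pics/w2.png

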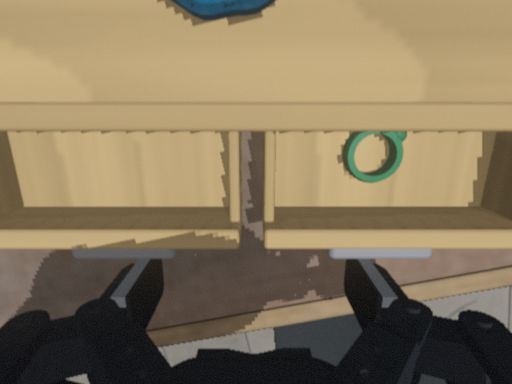

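Both fingers are on the pulls, at about (150,260) and (360,260), and the drawer fronts are level with each other. I'll keep pushing gently.

jog_arm:
  rows: [0,0,0,0.8,0,0,1,0,0,0,0.8,0,0,1,0,0,0,0.8,0,0,1,0,0,0,0.8,0,0,1,0,0,0,0.5,0,0,1,0,0,0,0.3,0,0,1,0,0,0,0,0,0,1]

```text
t: 4.32
tcp_pos: [0.4587, 0.0816, -0.0037]
ee_rot: [-0.0, 0.995, -0.103, 0.0]
wrist_force: [-0.6, -0.6, -0.6]
finger_gap: 0.0853
```

jog_arm:
  rows: [0,0,0,0.2,0,0,1,0,0,0,0.1,0,0,1,0,0,0,0,0,0,1]

```text
t: 4.7
tcp_pos: [0.4613, 0.0811, -0.0036]
ee_rot: [-0.0, 0.995, -0.103, 0.0]
wrist_force: [-1.5, -0.3, -0.9]
finger_gap: 0.0851
```

jog_arm:
  rows: [0,0,0,0.2,0,0,1,0,0,0,0,0,0,1]

```text
t: 4.95
tcp_pos: [0.4631, 0.0807, -0.0037]
ee_rot: [0.0, 0.995, -0.103, -0.0]
wrist_force: [-3.2, 1.5, 0.4]
finger_gap: 0.0854
```

jog_arm:
  rows: [0,0,0,0.2,0,0,1,0,0,0,0,0,0,1]

```text
t: 5.2
tcp_pos: [0.4632, 0.0805, -0.0037]
ee_rot: [0.0, 0.995, -0.103, -0.002]
wrist_force: [-11.6, 8.3, 4.1]
finger_gap: 0.0856
```

```bash
python3 - <<'E'
from h import *
st();im,W,c=cam('wrist');cv2.imwrite('pics/w3.png',im)
E
```

```text
t 5.2 chest xyz [-0.0872 -0.0003 -0.0037] F(chest) [-13.03   5.75   4.13] toolx.chestY -0.0011 toolz [-0.003 -0.    -1.   ] gap 0.08555070224636287
```

View pics/w3.png

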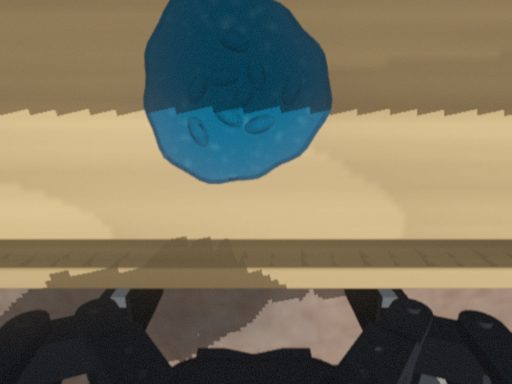

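Both drawers are home: the push stopped firmly at 13 N, and neither drawer shows beyond the chest front, whose rim is at row ~280. Next I'll retreat, shut the fingers and go up and over behind the lid.

jog_arm:
  rows: [0,0,0,-1,0,0,1,0,0,0,-2,0,0,1,0,0,0,-2,0,0,1,0,0,0,0,0,-5.1,-1,0,0,0,0,0,-5.1,-1,0,0,0,0,0,-5.1,-1,0,0,0,0,0,-5.1,-1,0,0,0,0,0,-5.1,-1,0,0,0,0,0,-5.1,-1,0,0,0,0,0,0,-1]

```text
t: 6.5
tcp_pos: [0.4188, 0.0914, 0.3072]
ee_rot: [-0.003, 0.995, -0.103, 0.006]
wrist_force: [-0.9, 0.0, -0.5]
finger_gap: -0.0001
```

```bash
python3 - <<'E'
from h import *
st()
im,W,c=cam('top');Q=W-O;cx=Q@X;cy=Q@Y
m=(abs(cy)<.1)&(Q[...,2]>.16)&(Q[...,2]<.22)&(abs(cx)<.1);print('lid',np.c_[cx[m],Q[...,2][m]][np.argsort(-Q[...,2][m])[:300:40]].round(3).tolist())
for s in(.03,-.08):
    m=(cy>s)&(cy<s+.05)&(Q[...,2]>.026)&(Q[...,2]<.05)&(cx<-.05)&(cx>-.2);print('drawer pts beyond',m.sum(),cx[m].min() if m.any() else None)
    m=(cy>s)&(cy<s+.05)&(Q[...,2]>.012)&(Q[...,2]<.05)&(cx<-.05)&(cx>-.2);print('pull min',np.sort(cx[m])[:8].round(3))
im,W,c=cam('side');cv2.imwrite('pics/side4.png',cv2.resize(im[60:310,180:400],None,fx=2.4,fy=2.4))
E
```

```text
t 6.5 chest xyz [-0.1329  0.0013  0.3072] F(chest) [-0.92 -0.16 -0.52] toolx.chestY -0.0005 toolz [ 0.012  0.006 -1.   ] gap -9.101621114688174e-05
lid [[0.023, 0.198], [0.026, 0.194], [0.022, 0.193], [0.02, 0.193], [0.021, 0.193], [0.022, 0.192], [0.025, 0.192], [0.014, 0.192]]
drawer pts beyond 76 -0.07476799347223252
pull min [-0.077 -0.077 -0.077 -0.077 -0.076 -0.076 -0.076 -0.076]
drawer pts beyond 80 -0.0582504200460647
pull min [-0.077 -0.077 -0.077 -0.077 -0.077 -0.077 -0.076 -0.076]
```

View pics/side4.png

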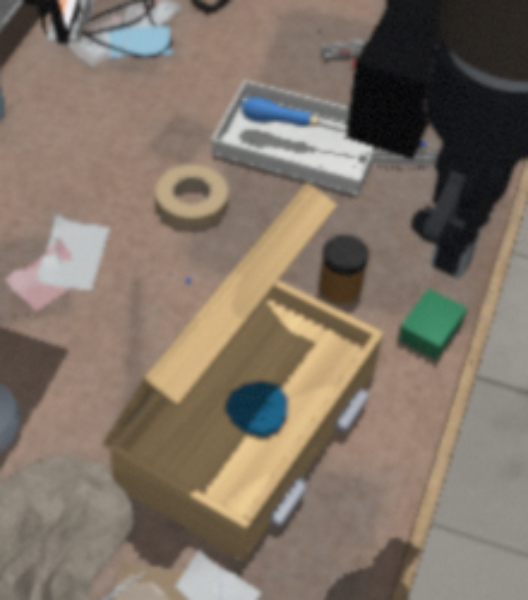

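Both pulls read -0.077 m in the chest frame, which is exactly home, and the lid is unchanged. Next I go over and behind the lid.

jog_arm:
  rows: [0,0,0,5.2,0,0,-1,0,0,0,5.2,0,0,-1,0,0,0,5.2,0,0,-1,0,0,0,5.2,0,0,-1,0,0,0,0,0,0,-1,0,0,0,0,0,4.7,-1,0,0,0,0,0,4.7,-1,0,0,0,0,0,4.6,-1,0,0,0,0,0,0,-1]

```text
t: 7.72
tcp_pos: [0.6161, 0.0472, 0.1578]
ee_rot: [0.002, 0.995, -0.103, -0.005]
wrist_force: [0.4, 0.3, 1.3]
finger_gap: -0.0
```

```bash
python3 - <<'E'
from h import *
st()
E
```

```text
t 7.72 chest xyz [ 0.0693 -0.0017  0.1578] F(chest) [0.37 0.35 1.31] toolx.chestY -0.0008 toolz [-0.01  -0.003 -1.   ] gap -2.75576108571673e-05
```

jog_arm:
  rows: [0,0,0,-1.5,0,-0.2,-1,0,0,0,-1.5,0,-0.2,-1,0,0,0,-1,0,0.5,-1,0,0,0,-1,0,0.5,-1,0,0,0,-1,0,0.5,-1]

```text
t: 8.35
tcp_pos: [0.5607, 0.0606, 0.1514]
ee_rot: [-0.0, 0.995, -0.103, 0.001]
wrist_force: [2.1, 0.0, 0.6]
finger_gap: 0.0002
```

```bash
python3 - <<'E'
from h import *
st()
E
```

```text
t 8.35 chest xyz [1.240e-02 1.000e-04 1.514e-01] F(chest) [2.05 0.47 0.61] toolx.chestY -0.0006 toolz [ 0.001  0.001 -1.   ] gap 0.00022694295488156607
```

Contact is made and the force is as expected. I'll continue along the arc.

jog_arm:
  rows: [0,0,0,-0.9,0,0.8,-1,0,0,0,-0.9,0,0.8,-1,0,0,0,-0.8,0,0.8,-1,0,0,0,-0.6,0,0.9,-1,0,0,0,-0.6,0,1,-1,0,0,0,-0.5,0,1,-1]

```text
t: 9.1
tcp_pos: [0.5187, 0.0689, 0.0976]
ee_rot: [0.0, 0.995, -0.103, -0.0]
wrist_force: [1.5, 0.7, 0.6]
finger_gap: -0.0001
```

```bash
python3 - <<'E'
from h import *
st()
E
```

```text
t 9.1 chest xyz [-0.0305 -0.0003  0.0976] F(chest) [1.37 0.97 0.56] toolx.chestY -0.0007 toolz [-0. -0. -1.] gap -8.18931388227368e-05
```

jog_arm:
  rows: [0,0,0,-0.3,0,0.8,-1,0,0,0,-0.2,0,0.8,-1,0,0,0,-0.1,0,0.7,-1,0,0,0,0,0,0.5,-1,0,0,0,0,0,0.2,-1,0,0,0,0,0,0,-1]

```text
t: 9.85
tcp_pos: [0.5131, 0.0701, 0.0681]
ee_rot: [0.0, 0.995, -0.103, -0.0]
wrist_force: [-0.5, 0.1, 0.1]
finger_gap: -0.0002
```

jog_arm:
  rows: [0,0,0,0,0,0.1,-1,0,0,0,0,0,0.1,-1,0,0,0,0,0,0,-1]

```text
t: 10.22
tcp_pos: [0.5134, 0.0702, 0.0671]
ee_rot: [-0.0, 0.995, -0.103, 0.0]
wrist_force: [-1.9, -0.1, 4.6]
finger_gap: -0.0
```

```bash
python3 - <<'E'
from h import *
st()
E
```

```text
t 10.22 chest xyz [-0.036  -0.0001  0.0671] F(chest) [-1.83 -0.46  4.64] toolx.chestY -0.0004 toolz [ 0.001  0.    -1.   ] gap -2.55336510056502e-05
```

Force is rising at z = 67 mm, the shut height. I'll press a little more, hold, then lift away.

jog_arm:
  rows: [0,0,0,0,0,0.1,-1,0,0,0,0,0,0.1,-1,0,0,0,0,0,0,-1,0,0,0,0,0,0,-1,0,0,0,0,0,0,-1]

```text
t: 10.85
tcp_pos: [0.5134, 0.0703, 0.0669]
ee_rot: [-0.0, 0.995, -0.102, 0.001]
wrist_force: [-6.1, 0.5, 17.0]
finger_gap: -0.0002
```

jog_arm:
  rows: [0,0,0,0,0,-0.5,-1,0,0,0,0,0,-2,-1,0,0,0,0,0,-5,-1,0,0,0,0,0,-5,-1,0,0,0,0,0,-5,-1,0,0,0,-5,0,-3,-1,0,0,0,-5,0,0,-1,0,0,0,0,0,0,-1,0,0,0,0,0,0,-1]

```text
t: 11.98
tcp_pos: [0.4155, 0.0908, 0.2695]
ee_rot: [-0.0, 0.995, -0.103, 0.0]
wrist_force: [0.3, 0.3, 0.3]
finger_gap: 0.0003
```

```bash
python3 - <<'E'
from h import *
st()
A=[]
for n in('top','side'):
    im,W,c=cam(n);Q=W-O;cx=Q@X;cy=Q@Y;z=Q[...,2]
    m=(abs(cy)<.105)&(abs(cx)<.06)&(z<.1)&(z>.03);print(n,m.sum(),'lid plane z=a+b*x',np.polyfit(cx[m],z[m],1)[::-1].round(4),np.percentile(z[m],[2,50,98]).round(4))
    for s in(.03,-.08):
        m=(cy>s)&(cy<s+.05)&(z>.012)&(z<.05)&(cx<-.05)&(cx>-.2);print('pull min',np.sort(cx[m])[:6].round(3))
    if n=='side':cv2.imwrite('pics/side5.png',cv2.resize(im[60:310,120:400],None,fx=2.4,fy=2.4))
E
```

```text
t 11.97 chest xyz [-1.360e-01  1.000e-04  2.695e-01] F(chest) [0.23 0.38 0.34] toolx.chestY -0.0003 toolz [ 0.001  0.    -1.   ] gap 0.0003110386492710535
top 4880 lid plane z=a+b*x [0.0673 0.003 ] [0.0638 0.0673 0.0706]
pull min [-0.077 -0.077 -0.077 -0.077 -0.077 -0.076]
pull min [-0.077 -0.077 -0.077 -0.077 -0.077 -0.077]
side 5262 lid plane z=a+b*x [ 0.0667 -0.0015] [0.0636 0.0666 0.0698]
pull min [-0.076 -0.076 -0.076 -0.075 -0.075 -0.075]
pull min [-0.077 -0.076 -0.076 -0.076 -0.076 -0.076]
```

View pics/side5.png

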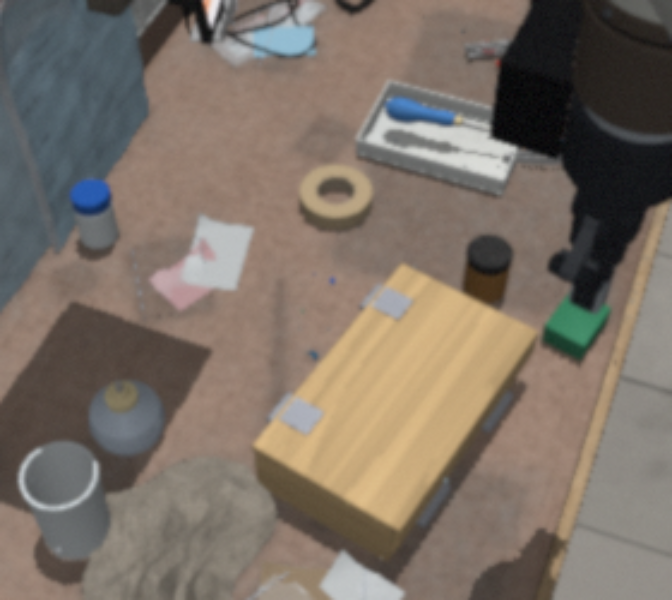

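The lid lies level at 67 mm with a tilt of no more than 0.003 rad. Both pulls are at the home position, the bystanders are in place and the arm is clear.

```bash
python3 -c "
from workcell import robot
print(robot.finish_job())"
```

```text
the job is handed in; nothing more can be done
None
```

The chest is shut and the job is handed in at about 12 s on the robot's clock; the hand-in reported no verdict.

I pushed both drawers home together, with one open finger on each pull, until they stopped firmly at about 13 N. Then I closed the fingers, went over behind the lid and pushed it slowly down its arc. I pressed it shut with about 17 N and backed away.

**Last checks:**
- **Drawers:** both pulls measured 75 to 77 mm in front of the chest's centre; fully home is 77 mm.
- **Lid:** it lies level at 67 mm, with a tilt of no more than 0.003 rad.
- **Surroundings:** in the last side picture the things around the chest look unmoved, judged by eye. The arm touches nothing, with wrist force near zero.
- **Wax pieces:** these could not be seen once the chest was shut. The fingers only touched the pulls and the lid's outer face.

No check failed or disagreed.

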